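# Hold a glued upright square

### The arm

A 6-joint arm with a two-finger parallel gripper is mounted at the origin on a cart in front of the work surface, level with it; the furniture and walls round the work are solid. World frame = base frame: x ahead of the robot, y to its left, z up, the work surface at z = 0. Lengths are in m, angles in rad, forces in N, time in s.
With the tool pointing down it reaches from about 0.275 to 0.825 m from the base axis. Payload 4.9 kg.
Tool frame: the origin (TCP) lies midway between the tips of the shut fingers; the grasp point (between the pads) lies 19 mm behind it (bot.grip_depth is the distance from the TCP to the grasp point, in m); y points along the fingers, x is the direction in which the jaws open and shut, and the axes are right-handed (so a half turn about y gives the same grasp; the last joint's range is limited). The gripper opens to 85 mm and grips with 20 to 120 N. Pads are 22 mm wide; open, the fingers measure 114 mm over their backs; the gripper's body (76 mm by 85 mm) begins 54 mm behind the grasp point. The pads swing forward as they close: fully open they stand 13 mm farther back than shut.
Start: joints at [-1.344, 0.326, -0.193, 1.052, 0, 1.437], TCP at [0.194, -0.515, 0.231] pointing down, gripper open.
Joint ranges: [-2.65, 2.65], [-0.97, 1.79], [-1.3, 1.35], [-1.93, 2.1], [-1.47, 1.37], [-3.14, 3.14]. Speed limits (rad/s): [2.57, 2.57, 3.14, 3.14, 3.14, 3.14].

### API

Orientations are given as a unit quaternion [w, x, y, z].
In Python, from cell import bot gives the robot as it stands. Calls block until the motion is done:
- bot.move_pose(position, orientation): joint-space move of the TCP to a pose.
- bot.move_linear(position, speed=0.15, rotation=None, until_force=None): straight line of the TCP; rotation=None keeps the orientation; speed is the mean speed in m/s. With until_force (N) it stops when the force on the tool has changed by that much, and returns True; else False.
- bot.goto_joints(angles): joint-space move.
- bot.set_gripper(opening, grasp_force=None): opening from 0.0 (shut) to 1.0 (fully open); grasp_force is the grip in N (None keeps the last); returns when the fingers have stopped.
- bot.wait(seconds).
- bot.solve_ik(position, orientation): joint angles nearest the present ones, or None.
- bot.camera(name): name is "side" or "top"; returns the picture (420x560x3 uint8, red, green, blue); there is no depth.
- bot.calibration(name): a dict with "mtx" (3x3 intrinsics, pixels), "extrinsics" (4x4, takes a point from world to camera coordinates). Camera axes: x right, y down, z forward; pixel columns grow to the right and rows downward; lengths in m; the calibration is good to about 2 mm. A picture is of the moment at which its call begins. calibration takes no time and is no camera call.
A pose or a line that the arm cannot do raises bot.PlanningError and nothing moves.
- bot.close_job(): hands the job in, once; it reports no verdict.
Trained networks look in the newest picture that a camera, given by its name, has taken for a name from the list of things; names that differ only in an ending like _2 or _b are one class to them, and where a whole thing is asked for, a point or a joint stands for the part that bears it (a point fixed in the world has none). Each returns a list of dicts, best first, with "confidence" (0 to 1); they miss things now and then, are a little off and sometimes report something else, mostly with a low value. They report only what shows in the picture. A call takes as long as a camera call. They do not tell look-alikes from the thing itself.
- bot.search_frame(camera, thing): "bbox" ([left, top, width, height] in pixels, round what is visible of it).
Readings, each from a call of its own:
- bot.read_clock(): time.
- bot.read_joint_positions(): joint angles.
- bot.read_joint_vel(): joint speeds.
- bot.read_joint_efforts(): joint torques, N m.
- bot.read_position(): TCP position.
- bot.read_tool_rot(): TCP orientation.
- bot.read_ft_force(): force on the tool from outside, world axes, zero at the start.
- bot.read_moment(): the same for the moment, N m.
- bot.read_gripper_width(): opening from 0.0 (shut) to 1.0 (fully open).
Only numpy, scipy, OpenCV 4.12 (cv2) and the standard library are available. Lean on these libraries where they do the work, as an engineer would, in place of code of your own. Each camera call takes 0.05 s, during which the arm holds its last target. There are 200 camera calls.

### The job

Pull the aluminium square straight up out of its slotted stand, then press it into the inside corner between the wooden base board and the leaning wooden upright, foot flat on the board and blade flat against the upright, in the middle of the board's width, until both outer faces of the square touch and the upright stands square to the board. Finish while still gripping the square and pressing it gently but firmly against both the board and the upright, fingers clear of the upright; the program ends holding it there. Leave the jars, flask and lid around the work where they are.

Things in the scene. Friction and masses are not known exactly. Their poses are not given: they have to be found in the camera images.
- square: Loose L-shaped aluminium square, 0.22 kg, 16 mm thick (y). Origin: outer corner (heel), underside, mid-thickness. Blade: up +z, 170 mm high, x = -34 to 0 mm. Foot: along -x, 100 mm long from the heel, 30 mm high. Outer faces: underside z = 0, blade back x = 0. Starts blade up, foot in the stand's slot; grip the blade across its thickness.
- stand: Fixed grey stand: foot plate 145 x 66 x 6 mm, pocket 120 x 34 mm outside, 66 mm high, open slot 108 x 22 mm, slot floor 6 mm above the table. Origin under its centre on the table; x along the slot, z up. The square stands in it, its x axis along the stand's x, heel toward +x, with a few mm of play.
- board: Fixed light-wood base board 175 x 70 x 18 mm on the table, carrying the upright. Origin on the table under the inside corner, mid-width; +x points from the free part of the board toward the upright, y across the board, z up. It reaches from x = -130 to +45 mm.
- corner (a point): The inside corner: middle of the line where the board's top (18 mm above the table) meets the upright's inner face. Same axes as the board. The square belongs with its origin here and its axes along these.
- upright (a joint): Lean of the wooden upright (32 mm thick, 30 mm across the board, 125 mm high) about the inside corner line. 0 = square to the board; positive = top leans toward the board's -x, over the corner. Rests at about 0.10 rad and springs back with 4 Nm/rad: about 3 N at its top holds it square.
- upright_top (a point): Middle of the top edge of the upright's inner face, 125 mm from the corner along the upright.
- yellow_lid: Bystander: yellow lid lying flat, 78 mm across, 15 mm high; origin under its centre.
- flask: Bystander: small plain aluminium flask, 41 mm across, 106 mm high; origin under its centre.
- resin_jar: Bystander: small dark jar with cream-coloured lid, 54 mm across, 32 mm high; origin under its centre.
- attar_pot: Bystander: small clear pot with black lid, 33 mm across, 34 mm high; origin under its centre.
Things that resemble listed ones, but are neither listed nor needed, are in the scene too. What is shaped like the square but red is not meant. What is shaped like the stand but orange is not meant.

How it is judged:
On the way:
1. the square is lifted in the gripper clear out of the slot of the stand (z of square in the frame of stand above 0.068 m and contact force between the fingers and square above 2 N and contact force between square and stand below 0.05 N), for 0.1 s.
At the end, for the whole second after the job is handed in: Still gripped, the heel is within 3 mm of the upright, 3 mm of the board and 9 mm of mid-width; blade within 2 deg of vertical, foot within 4 deg of the board; upright within 0.025 rad of square; over 1.5 N on the upright, 2.5 N on the board, 3 N grip; fingers off the upright; at rest (x of square in the frame of corner between -0.003 and 0.003 m and z of square in the frame of corner between -0.003 and 0.003 m and y of square in the frame of corner between -0.009 and 0.009 m and angle between square's own z axis and vertical below 0.035 rad and angle between the x axis of square and the x axis of board, either way round below 0.07 rad and value of joint upright between -0.025 and 0.025 rad and contact force between square and upright above 1.5 N and contact force between square and board above 2.5 N and contact force between the fingers and square above 3 N and contact force between the fingers and upright below 0.3 N and linear speed of square below 0.02 m/s); the arm keeps its last pose, push and grip.
It fails at once if the square is forced against the upright or the board with more than 45 N (contact force between square and upright above 45 N or contact force between square and board above 45 N).
It fails at once if a bystander is moved more than 20 mm or tipped (distance of any of yellow_lid, flask, resin_jar, attar_pot from where it was at the start of the episode above 0.02 m or angle between any of yellow_lid, flask, resin_jar, attar_pot's own z axis and vertical above 0.3 rad).
It also fails if it takes over 40 s, if anything falls off the work surface, if the arm or the gripper's body presses on something with over 40 N, if the wrist force passes 120 N, or if a joint passes its speed limit or range.

## Working session

There is one attempt and no reset: what is moved stays moved. The work goes in short steps, each a Python script; the robot and the scene stay as the last script left them, time stands still between calls to the robot, and variables do not carry over. Pictures are saved under pics/ and viewed, about 8 in all and at most 12, crops included, and the job is handed in when it is done.

```bash
mkdir -p pics; ls
python3 - <<'E'
from cell import bot
import cv2,numpy as np
for c in ("top","side"):
    im=bot.camera(c); cv2.imwrite(f"pics/{c}0.png",im[:,:,::-1])
    k=bot.calibration(c); print(c,np.round(k["mtx"],1).tolist(),np.round(k["extrinsics"],4).tolist())
    for t in ("square","stand","board","upright","yellow_lid","flask","resin_jar","attar_pot"):
        print(t,[(np.round(d["bbox"]).astype(int).tolist(),round(d["confidence"],2)) for d in bot.search_frame(c,t)[:3]])
E
```

```text
pics
top [[465.6, 0.0, 283.2], [0.0, 465.6, 206.2], [0.0, 0.0, 1.0]] [[-0.0126, -0.9999, 0.0083, -0.0146], [-0.9942, 0.0117, -0.1074, 0.5415], [0.1072, -0.0096, -0.9942, 1.3991], [0.0, 0.0, 0.0, 1.0]]
square [([361, 200, 26, 29], 0.84), ([316, 186, 14, 38], 0.75)]
stand [([391, 232, 29, 46], 0.93), ([304, 193, 35, 42], 0.79), ([266, 165, 18, 14], 0.47)]
board [([210, 185, 56, 50], 0.68)]
upright [([214, 187, 18, 15], 0.71)]
yellow_lid [([150, 236, 25, 27], 0.59)]
flask [([372, 154, 20, 19], 0.68), ([308, 191, 31, 44], 0.58)]
resin_jar [([267, 166, 16, 15], 0.61)]
attar_pot [([168, 155, 11, 10], 0.52)]
side [[541.0, 0.0, 274.7], [0.0, 541.0, 212.4], [0.0, 0.0, 1.0]] [[-0.9584, -0.2853, 0.0126, 0.5333], [-0.127, 0.3862, -0.9136, 0.1616], [0.2558, -0.8772, -0.4063, 1.2581], [0.0, 0.0, 0.0, 1.0]]
square [([286, 168, 9, 39], 0.97), ([309, 155, 21, 62], 0.68)]
stand [([341, 178, 49, 30], 0.8), ([275, 205, 54, 27], 0.71)]
board [([241, 218, 21, 58], 0.74), ([229, 222, 78, 68], 0.56)]
upright [([243, 220, 20, 56], 0.9), ([164, 288, 14, 22], 0.29)]
yellow_lid [([273, 322, 45, 30], 0.86)]
flask [([265, 163, 12, 35], 0.82), ([229, 220, 76, 70], 0.43)]
resin_jar [([231, 228, 14, 18], 0.76)]
attar_pot [([164, 287, 13, 22], 0.79)]
```

View pics/top0.png

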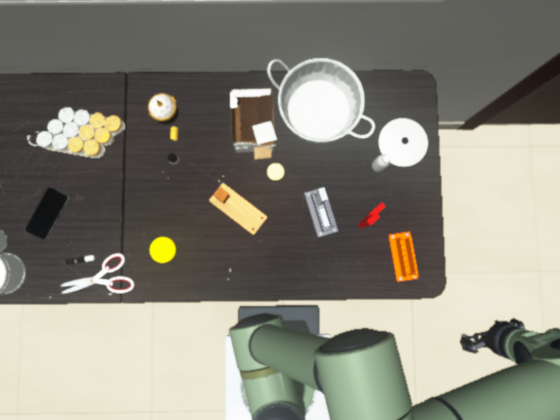

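View pics/side0.png

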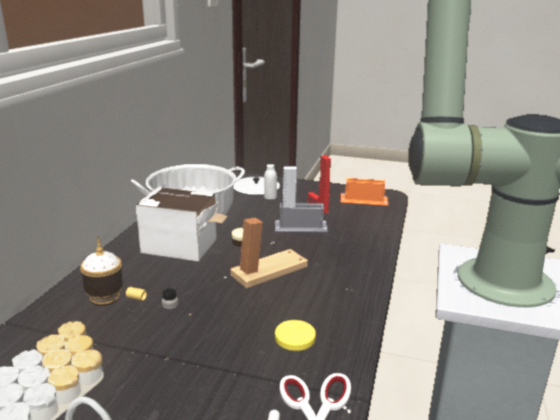

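Top view: the aluminium square stands in the grey stand at (320,212). Look-alikes are the red square at (372,215) and the orange stand at (403,257). The board is at (238,208), with its brown upright at (221,196). I choose the grey stand and its aluminium square. Next is one close crop to check that and get landmarks.

```bash
cat > h.py <<'E'
import numpy as np,cv2
from cell import bot
from scipy.optimize import least_squares
K={c:bot.calibration(c) for c in("top","side")}
def proj(c,P):
    P=np.atleast_2d(P);E=np.array(K[c]["extrinsics"]);q=P@E[:3,:3].T+E[:3,3];q=q@np.array(K[c]["mtx"]).T
    return q[:,:2]/q[:,2:]
def back(c,uv,z):
    E=np.array(K[c]["extrinsics"]);R,t=E[:3,:3],E[:3,3]
    d=R.T@np.linalg.solve(np.array(K[c]["mtx"]),[uv[0],uv[1],1]);o=-R.T@t
    return o+d*(z-o[2])/d[2]
def fr(p,L): # p=(x,y,yaw), local pts -> world
    L=np.atleast_2d(L).astype(float);c,s=np.cos(p[2]),np.sin(p[2])
    return np.c_[p[0]+c*L[:,0]-s*L[:,1],p[1]+s*L[:,0]+c*L[:,1],L[:,2]]
def box(x0,x1,y0,y1,z0,z1): return np.array([[x,y,z] for x in(x0,x1) for y in(y0,y1) for z in(z0,z1)])
E
python3 - <<'E'
import cv2,numpy as np
from h import *
for n,uv in dict(stand=(321,212),board_free=(255,222),up=(221,196)).items(): print(n,back("top",uv,0.01).round(3))
a=cv2.imread("pics/top0.png")[165:250,200:350];b=cv2.imread("pics/side0.png")[155:295,220:340]
a=cv2.resize(a,None,fx=5,fy=5,interpolation=cv2.INTER_CUBIC);cv2.imwrite("pics/ca.png",a)
b=cv2.resize(b,None,fx=4.2,fy=4.2,interpolation=cv2.INTER_CUBIC);cv2.imwrite("pics/cb.png",b)
E
```

```text
stand [ 0.524 -0.139  0.01 ]
board_free [0.495 0.067 0.01 ]
up [0.577 0.172 0.01 ]
```

View pics/ca.png

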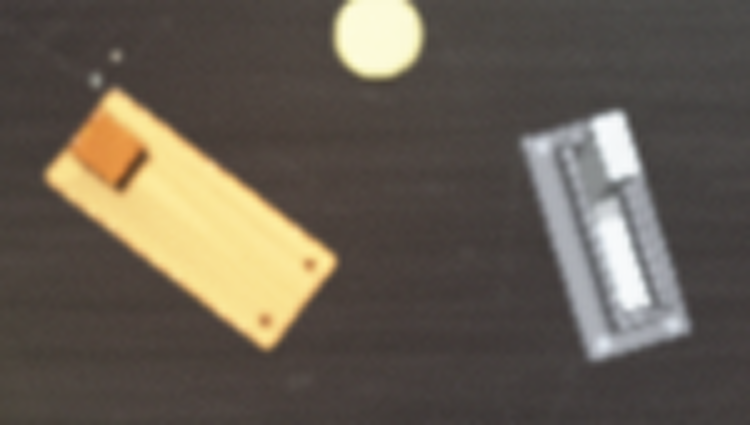

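View pics/cb.png

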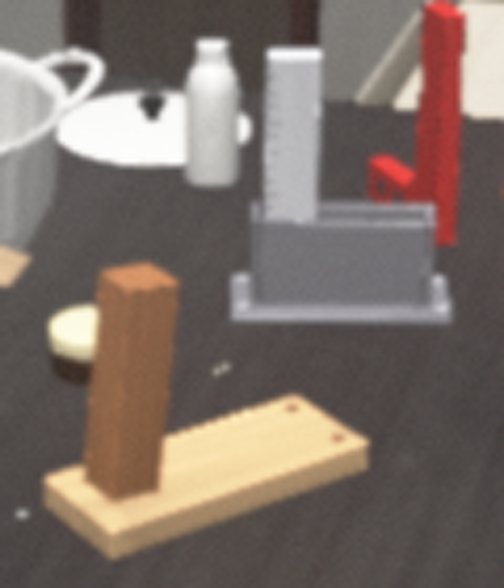

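The crops confirm it: the grey stand holds the bare aluminium blade, its top at crop (615,145), with the heel toward the image top. The board's corners and the upright at the upper left are clear. Now fit the poses.

```bash
cat > fit.py <<'E'
from h import *
T=lambda u,v:(np.array([u,v])+.5)/5-.5+[200,165]
S=lambda u,v:(np.array([u,v])+.5)/4.2-.5+[220,155]
def fit(obs,p0):
    f=lambda p:np.concatenate([(proj(c,fr(p,L))[0]-uv) for c,L,uv in obs])
    r=least_squares(f,p0,loss="soft_l1",f_scale=.6);return r.x,r.fun.reshape(-1,2)
t=.018
board=[("top",(45,-.035,t),T(113,88)),("top",(45,.035,t),T(44,175)),("top",(-.13,-.035,t),T(337,262)),("top",(-.13,.035,t),T(268,352)),
("side",(.045,.035,t),S(112,537)),("side",(-.13,.035,t),S(368,446)),("side",(-.13,-.035,t),S(295,396)),("side",(.045,-.035,t),S(45,486))]
board=[(c,(.045 if L[0]>1 else L[0],L[1],L[2]),u) for c,L,u in board]
# side camera sits at +y,... which corner is which is resolved by residuals
stand=[("top",(.0725,.033,.006),T(522,137)),("top",(-.0725,.033,.006),T(596,360)),("top",(-.0725,-.033,.006),T(690,330)),
("side",(.0725,.033,.003),S(232,315)),("side",(-.0725,.033,.003),S(450,315))]
sq=[("top",(0,.008,.176),T(592,117)),("top",(0,-.008,.176),T(624,110)),("top",(-.034,-.008,.176),T(638,173)),
("side",(0,.008,.176),S(268,56)),("side",(-.034,.008,.176),S(320,56))]
for n,o,p in(("board",board,(.55,.14,.9)),("stand",stand,(.52,-.14,.3)),("sq",sq,(.57,-.12,.3))):
    x,r=fit(o,p);print(n,x.round(4));print(r.round(1).tolist())
E
python3 fit.py
python3 - <<'E'
from h import *
for n,uv in dict(lid=(162,250),flask=(380,166),resin=(275,172),attar=(173,158)).items(): print(n,back("top",uv,.02).round(3))
E
```

```text
board [0.5611 0.1534 0.9098]
[[-0.1, 1.0], [-0.2, 1.5], [-0.1, 0.2], [-0.1, 0.3], [-0.3, -0.7], [-0.1, -0.5], [-0.2, 0.1], [-0.6, -1.6]]
stand [ 0.5257 -0.1407  0.2908]
[[0.4, 0.6], [-0.2, 0.3], [1.3, -0.1], [-1.1, 1.1], [-0.2, 1.7]]
sq [ 0.5745 -0.1257  0.2563]
[[0.6, 0.8], [-0.3, 0.7], [0.3, -0.1], [-1.0, 0.1], [-0.5, 0.4]]
lid [0.412 0.35  0.02 ]
flask [ 0.665 -0.325  0.02 ]
resin [0.65  0.003 0.02 ]
attar [0.697 0.32  0.02 ]
```

Poses are consistent: the heel lies at about stand x +51 mm, as expected. Plan the grasp and check IK for both halves of the jaw symmetry.

```bash
cat >> h.py <<'E'
from scipy.spatial.transform import Rotation as Ro
BOARD=np.array([.5611,.1534,.9098]); SQ=np.array([.5745,-.1257,.285])
def quat(yaw,s): # square yaw -> tool down, jaws across thickness
    x=np.array([-np.sin(yaw),np.cos(yaw),0])*s;y=np.array([0,0,-1.]);q=Ro.from_matrix(np.c_[x,y,np.cross(x,y)]).as_quat()
    return [q[3],q[0],q[1],q[2]]
G=np.array([-.017,0,.131]) # TCP in square frame
def tcp(p,off=(0,0,0),z=0): return fr(p,G+np.array(off)+[0,0,z])[0]
def st(): print("t",round(bot.read_clock(),2),"p",np.round(bot.read_position(),4),"F",np.round(bot.read_ft_force(),1),"M",np.round(bot.read_moment(),2),"w",round(bot.read_gripper_width(),3))
def shot(n):
    ims=[]
    for c,(u,v) in n[1].items():
        a=bot.camera(c)[:,:,::-1][v:v+120,u:u+120];ims.append(cv2.resize(a,(400,400),interpolation=cv2.INTER_CUBIC))
    cv2.imwrite(f"pics/{n[0]}.png",np.hstack(ims))
E
python3 - <<'E'
from h import *
st()
for s in(1,-1):
    for p,z in((SQ,.006),(SQ,.15),(BOARD,.018),(BOARD,.12)):
        q=bot.solve_ik(tcp(p,z=z),quat(p[2],s));print(s,None if q is None else np.round(q,2))
E
```

```text
t 0.9 p [ 0.1942 -0.5146  0.2313] F [-0.2  0.3  1. ] M [ 0.   -0.02  0.01] w 1.001
1 [-0.36  0.45 -0.27  0.86  0.   -0.64]
1 [-0.36  0.34 -0.04  1.19  0.   -0.64]
1 [ 0.12  0.43 -0.27  0.88  0.   -0.79]
1 [ 0.12  0.35 -0.11  1.11  0.   -0.79]
-1 [-0.36  0.45 -0.27  0.86  0.    2.5 ]
-1 [-0.36  0.34 -0.04  1.19  0.    2.5 ]
-1 [ 0.12  0.43 -0.27  0.88  0.    2.35]
-1 [ 0.12  0.35 -0.11  1.11  0.    2.35]
```

Run:
```python
from h import *
p=np.array(bot.read_position());bot.move_linear(p+[0,0,.06],speed=.2)
bot.move_pose(tcp(SQ,z=.09),quat(SQ[2],1));st()
shot(("above",{"side":(235,90),"top":(260,140)}))
```

```text
t 3.28 p [ 0.558  -0.1311  0.2208] F [0.1 0.6 0.8] M [ 0.   -0.02 -0.  ] w 0.995
```

View pics/above.png

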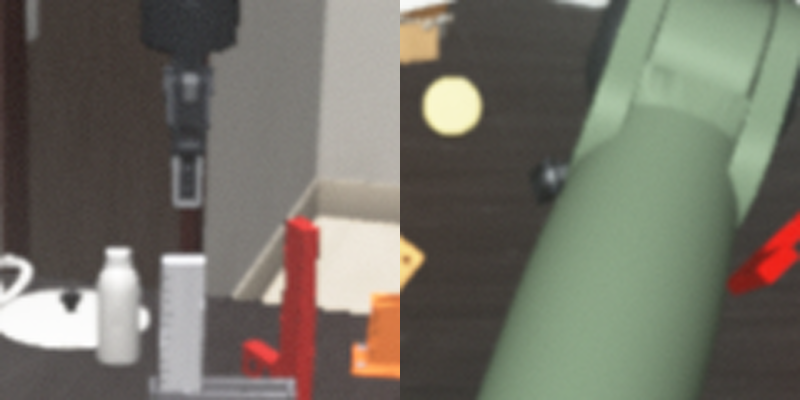

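The finger (187) is centred above the blade (184) in the side view. Descend, grip, lift.

Run:
```python
from h import *
print(bot.move_linear(tcp(SQ,z=.006),speed=.1,until_force=8));st()
bot.set_gripper(0,grasp_force=80);st()
bot.move_linear(tcp(SQ,z=.116),speed=.1);st()
shot(("lift",{"side":(235,90)}))
```

```text
False
t 4.38 p [ 0.5587 -0.1307  0.1376] F [ 0.5 -0.2  0.4] M [ 0.01 -0.01 -0.01] w 1.003
t 5.02 p [ 0.5585 -0.1304  0.1373] F [0.9 0.7 1.8] M [ 0.15 -0.08  0.  ] w 0.181
t 6.27 p [ 0.5577 -0.1303  0.2462] F [-0.4 -0.  -3.1] M [ 0.03 -0.04 -0.01] w 0.173
```

View pics/lift.png

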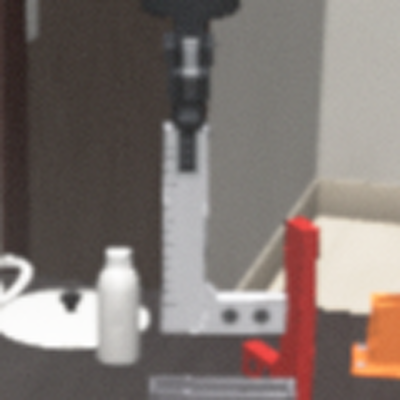

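Lifted clear and vertical (foot bottom at row ~333, blade straight). Carry it to the board, then touch down 30 mm short of the upright.

Run:
```python
from h import *
B=BOARD;Q=quat(B[2],1)
bot.move_pose(tcp(B,(-.03,0,0),.115),Q);st()
bot.move_linear(tcp(B,(-.03,0,0),.030),speed=.1,until_force=10)
bot.wait(.3);st()
print(bot.move_linear(tcp(B,(-.03,0,0),.010),speed=.015,until_force=4));st()
im=bot.camera("side");cv2.imwrite("pics/td.png",cv2.resize(im[:,:,::-1][150:300,190:340],(600,600),interpolation=cv2.INTER_CUBIC))
```

```text
t 7.29 p [0.5326 0.1154 0.2459] F [ 0.6 -0.  -2.9] M [-0.01 -0.05 -0.  ] w 0.175
t 8.59 p [0.5325 0.1164 0.1614] F [-0.   0.3 -2.9] M [ 0.05 -0.01  0.04] w 0.172
True
t 9.42 p [0.5322 0.1163 0.1492] F [-0.3  0.2  3.6] M [0.05 0.05 0.07] w 0.177
```

View pics/td.png

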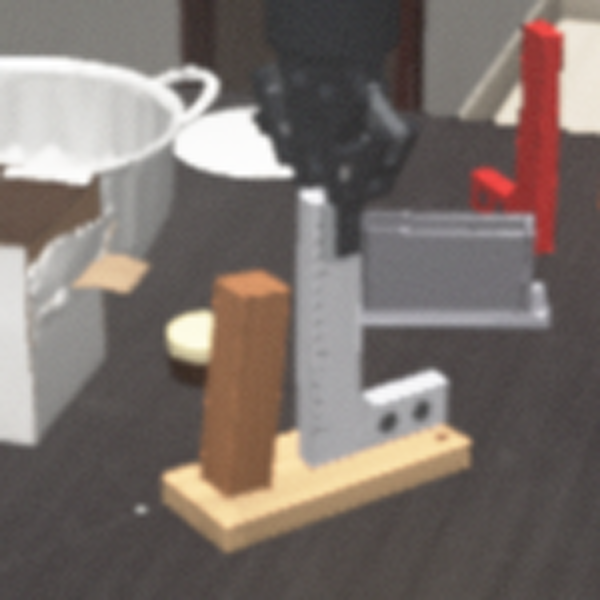

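Contact at TCP z 0.149 as predicted; the foot lies on the board, in line with the upright. Raise 1 mm and slide toward the upright until the force steps up.

Run:
```python
from h import *
B=BOARD;R=fr((0,0,B[2]),np.eye(3)) # rows: local axes in world
bot.move_linear(tcp(B,(-.03,0,0),.0195),speed=.03);bot.wait(.2);st()
loc=lambda:np.round(((np.array(bot.read_position())-[B[0],B[1],.018])@R.T-G)*1000,1)
print(loc(),np.round(np.array(bot.read_ft_force())@R.T,1))
bot.move_linear(tcp(B,(-.014,0,0),.0195),speed=.03)
for x in np.arange(-.011,.0061,.002):
    hit=bot.move_linear(tcp(B,(x,0,0),.0195),speed=.01,until_force=9)
    f=np.array(bot.read_ft_force())@R.T;m=np.array(bot.read_moment())@R.T
    print(round(x*1000),hit,loc(),f.round(1),m.round(2))
    if hit or f[0]<-10: break
st()
```

```text
t 9.92 p [0.5319 0.1163 0.15  ] F [ 0.2  0.2 -2.2] M [ 0.06  0.01 -0.03] w 0.177
[-30.3   0.3   1. ] [ 0.2 -0.  -2.2]
-11 False [-11.   -0.    1.5] [ 0.2 -0.9 -2. ] [ 0.01  0.   -0.02]
-9 False [-9.   0.   1.5] [-1.2  0.4 -2.4] [0.03 0.02 0.03]
-7 False [-7.  -0.   1.5] [-0.2 -0.  -1.6] [ 0.02  0.14 -0.01]
-5 False [-5.  -0.   1.5] [-1.6  0.3 -2.2] [ 0.05  0.27 -0.01]
-3 False [-3.  -0.   1.5] [-2.1 -0.7 -1.8] [-0.04  0.4   0.02]
-1 False [-1.  -0.   1.5] [-3.3 -0.2 -1.6] [-0.01  0.53  0.01]
1 False [ 1.  -0.   1.5] [-2.8 -0.  -1.1] [-0.04  0.58 -0.05]
3 False [ 2.2 -0.   1.4] [-4.9  0.7  1.1] [-0.05  1.36 -0.06]
5 False [3.1 0.  1.4] [-8.3 -0.2  2.3] [-0.05  2.14 -0.06]
t 13.85 p [0.5525 0.1424 0.1504] F [-4.9 -6.7  2.3] M [-1.72  1.28 -0.06] w 0.18
```

Run:
```python
from h import *
B=BOARD;R=fr((0,0,B[2]),np.eye(3))
loc=lambda:np.round(((np.array(bot.read_position())-[B[0],B[1],.018])@R.T-G)*1000,1)
def rep(*a): print(*a,loc(),(np.array(bot.read_ft_force())@R.T).round(1),(np.array(bot.read_moment())@R.T).round(2))
bot.move_linear(tcp(B,(.002,0,0),.0195),speed=.02);bot.wait(.2);rep("back")
for z in np.arange(.0185,.0139,-.0005):
    bot.move_linear(tcp(B,(.002,0,0),z),speed=.01);bot.wait(.1);rep(round(z*1000,1))
    if bot.read_ft_force()[2]>8: break
bot.wait(.3);rep("end");st();print(bot.read_tool_rot(),quat(B[2],1))
im=bot.camera("side");cv2.imwrite("pics/pr.png",cv2.resize(im[:,:,::-1][170:300,200:330],(780,780),interpolation=cv2.INTER_CUBIC)[:600])
cv2.imwrite("pics/pr_full.png",im[:,:,::-1])
```

```text
back [1.8 0.  1.3] [-5.4 -1.4 -2.8] [-0.22  1.04 -0.03]
18.5 [ 1.9 -0.   0.5] [-4.2 -0.2 -0.9] [-0.11  1.19 -0.07]
18.0 [ 1.9 -0.   0.3] [-4.8  0.4  2.6] [-0.01  1.39 -0.01]
17.5 [ 2.  -0.1  0.3] [-5.2  0.6  3.7] [0.22 1.56 0.03]
17.0 [ 2.  -0.1  0.3] [-6.7  0.7  7.2] [ 0.39  1.79 -0.07]
16.5 [ 2.1 -0.1  0.3] [-7.5  2.8 10.4] [ 0.56  1.98 -0.02]
end [ 2.1 -0.1  0.3] [-7.5  3.  10.9] [0.6  1.99 0.06]
t 16.4 p [0.5521 0.1415 0.1493] F [-7.  -4.1 10.9] M [-1.2   1.7   0.06] w 0.178
[ 0.22986377 -0.22896009 -0.66867142  0.66904294] [np.float64(-0.22946624220634487), np.float64(0.22946624220634487), np.float64(0.6688387277122184), np.float64(-0.6688387277122184)]
```

View pics/pr.png

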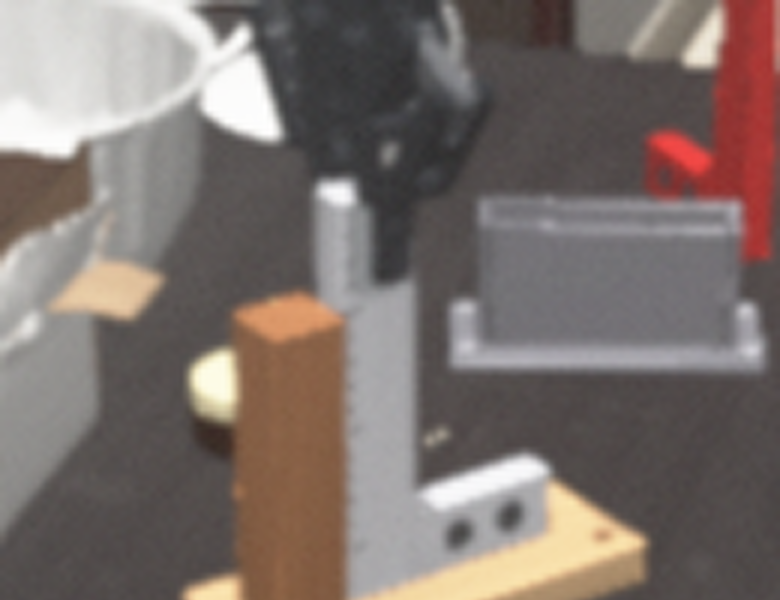

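Forces are x -7.5 N and z +11 N, and the upright stands flush along the blade (crop column ~345), with the fingers well above its top. Check squareness with a model overlay.

Run:
```python
from h import *
im=cv2.imread("pics/pr_full.png");s=6;o=np.array([200,170])
a=cv2.resize(im[170:300,200:330],(780,780),interpolation=cv2.INTER_CUBIC)
def line(pts,col):
    w=fr(BOARD,np.array(pts)+[0,0,.018]);q=((proj("side",w)-o+.5)*s-.5).astype(int)
    cv2.polylines(a,[q.reshape(-1,1,2)],False,col,1)
line([(0,.008,.0),(0,.008,.17),(-.034,.008,.17),(-.034,.008,.03),(-.1,.008,.03),(-.1,.008,0),(0,.008,0)],(0,255,0))
line([(0,.015,0),(0,.015,.125),(.032,.015,.125),(.032,.015,0),(0,.015,0)],(0,0,255))
line([(-.13,-.035,0),(-.13,.035,0),(.045,.035,0)],(255,0,0))
cv2.imwrite("pics/ov.png",a[150:750])
```

```text
(no output)
```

View pics/ov.png

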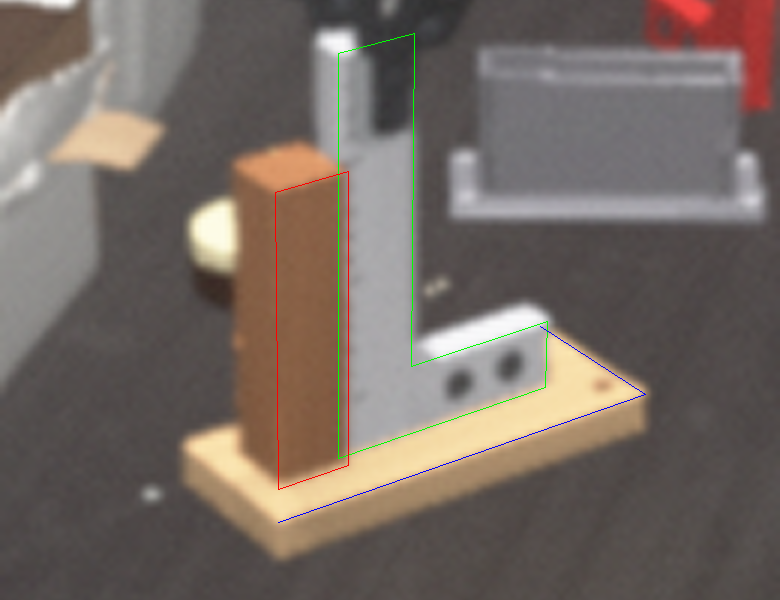

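The square overlay matches within about a pixel. One numeric check of the blade and upright tilt from edge slopes:

Run:
```python
from h import *
im=cv2.imread("pics/pr_full.png").astype(float).sum(2)
im=cv2.GaussianBlur(im,(1,5),0)
def edge(n,x,y,z0,z1,shifts=(-5,5)):
    zs=np.linspace(z0,z1,40);q=proj("side",fr(BOARD,np.c_[0*zs+x,0*zs+y,zs+.018]));d=[]
    for u,v in q:
        us=u+np.arange(*shifts,.1);r=cv2.remap(im.astype(np.float32),us[None].astype(np.float32),np.full((1,len(us)),v,np.float32),cv2.INTER_CUBIC)[0]
        g=np.abs(np.gradient(cv2.GaussianBlur(r[None],(0,0),5)[0]));d.append(us[g.argmax()]-u)
    d=np.array(d);k=np.abs(d-np.median(d))<1;c=np.polyfit(zs[k],d[k],1)
    # px per metre along local x
    g=(proj("side",fr(BOARD,[(x+.01,y,.1)]))-proj("side",fr(BOARD,[(x,y,.1)])))[0,0]/.01
    print(n,"median px",np.median(d).round(2),"used",k.sum(),"lean toward -x (rad)",round(-c[0]/g,4))
edge("blade front",-.034,.008,.04,.115,(-4,4));edge("upright left",.032,-.015,.02,.12,(-4,4));
edge("upright y+ front",0,.015,.02,.12,(-3,3));st()
```

```text
blade front median px 0.4 used 37 lean toward -x (rad) -0.0048
upright left median px -0.1 used 35 lean toward -x (rad) 0.0248
upright y+ front median px -0.4 used 40 lean toward -x (rad) -0.0056
t 16.45 p [0.552  0.1415 0.1493] F [-5.5 -4.9 11.3] M [-1.19  1.67  0.04] w 0.178
```

The blade and the upright's front edge both read -0.005 rad, and the forces are steady. Hand in.

Run:
```python
from h import *
bot.wait(.5);st()
B=BOARD;R=fr((0,0,B[2]),np.eye(3));print((np.array(bot.read_ft_force())@R.T).round(1))
for c in("top","side"):
    bot.camera(c)
    print(c,{t:[np.round(d["bbox"]).astype(int).tolist() for d in bot.search_frame(c,t)[:1]] for t in("yellow_lid","flask","resin_jar","attar_pot")})
bot.close_job()
```

```text
t 16.95 p [0.552  0.1416 0.1493] F [-6.1 -4.1 12. ] M [-1.2   1.7   0.03] w 0.172
[-6.9  2.3 12. ]
top {'yellow_lid': [[150, 238, 24, 23]], 'flask': [[373, 157, 18, 18]], 'resin_jar': [[266, 166, 19, 15]], 'attar_pot': []}
side {'yellow_lid': [[273, 323, 44, 28]], 'flask': [], 'resin_jar': [], 'attar_pot': [[162, 288, 14, 20]]}
the job is handed in; nothing more can be done
```

I pulled the aluminium square straight up out of the grey stand and carried it to the board. It is now pressed into the inside corner, still gripped at 80 N. I handed the job in at about 17 s of the 40 s allowed; no verdict was reported.

**Forces:** at the last reading the tool force was about 7 N toward the upright and 12 N on the board, and it was steady. About 2–3 N of sideways force on the tool also remained. This is the total force on the tool; the separate contact forces could not be read.

**Position:** overlaid on the side picture, the square matches the model to about a pixel. The heel is in the corner and near mid-width, and the fingers are above the top of the upright.

**Squareness:** the blade's front edge and the upright's inner edge both lean about -0.005 rad. The upright's outer-left edge disagreed at +0.025 rad, right at the limit. I discounted it because that edge is low-contrast and the other two agreed.

**Bystanders:** each one was found where it started in at least one camera. The final detections missed the attar pot in the top view, and the flask and resin jar in the side view.

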